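# Spread the drive adapters and index the viewing frame

### The arm

A 7-joint arm with a two-finger parallel gripper is mounted at the origin on the work surface. World frame = base frame: x ahead of the robot, y to its left, z up, the work surface at z = 0. Lengths are in m, angles in rad, forces in N, time in s.
With the tool pointing down it reaches from about 0.4 to 0.875 m from the base axis. Payload 4.4 kg.
Tool frame: the origin (TCP) lies at the very end of the fingers, on their centre line; the grasp point (between the pads) lies 19 mm behind it (r.hold_point_z is the z of the grasp point in the tool frame, in m); z points along the fingers, y is the line along which they close (so a half turn about z gives the same grasp; the last joint's range is limited). The gripper opens to 85 mm and grips with 20 to 120 N. Pads are 22 mm wide; open, the fingers measure 114 mm over their backs; the gripper's body (76 mm by 85 mm) begins 54 mm behind the grasp point. The pads swing forward as they close: fully open they stand 13 mm farther back than shut.
Start: joints at [1.045, 0.628, 0.038, 1.517, -0.027, 0.996, -0.02], TCP at [0.288, -0.582, 0.231] pointing down, gripper open.
Joint ranges: [-3.06, 3.06], [-0.37, 2.12], [-1.25, 1.32], [0.18, 2.47], [-1.1, 4.24], [0.23, 1.98], [-2.94, 2.94]. Speed limits (rad/s): [2.57, 2.57, 3.14, 3.14, 3.14, 3.14, 3.14].

### API

Orientations are given as a unit quaternion [w, x, y, z].
In Python, from rig import r, optics, job, look_for, outline_of, mark_of gives the robot as it stands. The module is installed in compiled form; this text tells all that it offers.
- The arm moves only by the tool move_arm, never from a script. Its arguments are lists of equal length, an entry for each row: "delta_pos": the shift along the tool's x, y, z in m, a list of three; "rotation": the turn, a rotation vector about the tool's x, y, z in rad, a list of three; "hand": the finger opening in m, from 0 to 0.0854. A call has 1 to 5 rows; each row is the pose to reach, as a shift and turn from the pose commanded when the call began, along the tool's axes at that moment; what a row does not reach only later rows make up. A row lasts 1/10 s, in which the tool goes at most 50 mm and 8.59 degrees, less where a joint would pass 70% of its speed; a pose out of reach is approached as far as the arm can. A call with a gripper value outside its range is refused whole. The fingers move at their own pace and stop on an object; the grip force is fixed at half the most. Time passes only in rows, so rows that repeat a pose let the fingers close. It gives the time, the measured TCP pose, the force and the opening at its end, in the units of the state.
- r.read_state(): the state, without advancing time (a new reading comes with each control period).
- optics.camera(name): name is "scene" or "top"; returns the picture (480x640x3 uint8, red, green, blue); there is no depth.
- optics.calibration(name): a dict with "fx", "fy", "cx", "cy" (pixels), "k1" (the pictures are not rectified: a ray, as slopes to the right and down, at radius r is drawn at 1 + k1 r^2 times it, then the intrinsics apply), "R" (3x3) and "t" (3): a world point X has camera coordinates R X + t. Camera axes: x right, y down, z forward; pixel columns grow to the right and rows downward; lengths in m; the calibration is good to about 2 mm. A picture is of the moment at which its call begins. calibration takes no time and is no camera call.
- job.finish_job(): hands the job in, once; it reports no verdict.
Trained networks look in the newest picture that a camera, given by its name, has taken for a name from the list of things; names that differ only in an ending like _2 or _b are one class to them, and where a whole thing is asked for, a point or a joint stands for the part that bears it (a point fixed in the world has none). Each returns a list of dicts, best first, with "conf" (0 to 1); they miss things now and then, are a little off and sometimes report something else, mostly with a low value. They report only what shows in the picture. A call takes as long as a camera call.
- look_for(camera, name): "rect" ([left, top, right, bottom] in pixels, round what is visible of it).
- outline_of(camera, name): "pixels" (480x640 bool, what is visible of it) and "rect" ([left, top, right, bottom] in pixels, round what is visible of it).
- mark_of(camera, name): "location" ([row, column] in pixels: a listed point, or the origin of a listed thing).
The state is a dict: "t": time; "qpos": joint angles; "joint_velocities": joint speeds; "joint_torque": joint torques, N m; "ee_pos": TCP position; "eef_rot": TCP orientation; "wrist_force": force on the tool from outside, world axes, zero at the start; "torque": the same for the moment, N m; "width": opening from 0.0 (shut) to 1.0 (fully open).
Only numpy, scipy, OpenCV 4.12 (cv2) and the standard library are available. Lean on these libraries where they do the work, as an engineer would, in place of code of your own. Each camera call takes 0.05 s, during which the arm holds its last target. There are 200 camera calls.

### The job

Spread the little heap of four brass drive adapters out in the shallow tray, so that each lies flat on the tray floor with at least half a centimetre of clear space to the next. Then take the black upright grip of the blue viewing frame, slide the frame along its rail over the tray until its ball clicks into the notch at the orange mark, without running on past it, and finish while still gripping it there, motionless in the notch. Leave the other things on the bench alone.

Things in the scene. Friction and masses are not known exactly. Their poses are not given: they have to be found in the camera images.
- fixture: fixed grey base plate, 250 x 560 mm, 12 mm thick, carrying tray and rail; place and yaw vary. Origin on the table under the tray's centre; x across the rail away from the robot, y along the rail (the way the frame slides to reach the tray), z up. The plate spans x -85 to 165, y -360 to 200 mm. The rail runs along y at x = 105 mm, 24 mm wide, top at z = 32 mm
- tray (a point): centre of the tray floor, 15 mm above the table; axes as the fixture's. Shallow fixed tray with black floor and aluminium walls: inside 140 x 200 mm (x, y), walls 3 mm thick, 13 mm high from the floor
- adapter_a: brass drive adapter: solid round puck, 28 mm across, 22 mm tall, about 70 g, dark square mark on both flat ends; origin in its middle, z along its axis. At the start three stand flat in a touching cluster on the tray floor and the fourth on top of them
- adapter_b: brass drive adapter: solid round puck, 28 mm across, 22 mm tall, about 70 g, dark square mark on both flat ends; origin in its middle, z along its axis. At the start three stand flat in a touching cluster on the tray floor and the fourth on top of them
- adapter_c: brass drive adapter: solid round puck, 28 mm across, 22 mm tall, about 70 g, dark square mark on both flat ends; origin in its middle, z along its axis. At the start three stand flat in a touching cluster on the tray floor and the fourth on top of them
- adapter_d: brass drive adapter: solid round puck, 28 mm across, 22 mm tall, about 70 g, dark square mark on both flat ends; origin in its middle, z along its axis. At the start three stand flat in a touching cluster on the tray floor and the fourth on top of them
- carriage: carriage that slides on the rail, only along the fixture's y (0.5 kg, friction about 1.5 N, slight damping): aluminium block 44 x 70 x 20 mm, orange line on top at its middle. Origin: its middle, on the rail top, 32 mm above the table; axes as the fixture's. At the start it stands on the -y side of the tray, 205 to 290 mm from the notch
- frame (a point): centre of the blue open viewing frame fixed to the carriage and overhanging towards the robot, at the height of its underside, 44 mm above the table. Frame 154 x 172 mm (x, y) outside, bars 12 mm wide, 8 mm thick: it passes over a single layer of adapters but not over a heap
- grip (a point): middle of the black upright grip on the carriage, a square post 22 x 22 mm with sides along x and y, 45 mm tall, from 52 to 97 mm above the table; this point is 80 mm above the table; axes as the fixture's
- notch (a point): the notch, at the orange bar on the dark index block (35 x 50 mm, 32 mm high, two brass pins up to 46 mm) clamped just beyond the rail; it varies by 20 mm either way of the tray's middle. The carriage is in the notch when its origin has this point's y along the rail (fixture's frame; this point's axes are the same). Play there about 0.3 mm
- index_block: the dark index block, fixed; origin under its middle, same y as the notch. Feel of the detent: the carriage's sprung ball meets the first pin about 14 mm before the notch (push of 4 to 7 N with friction), passes it 7 mm before the notch and is drawn in; the second pin then stops it firmly (12 to 15 N would force it over)
- tacho_head: bystander: loose round grey tachograph head, 140 mm across, 58 mm high, with a white dial; origin under its centre
- sleeve: bystander: loose orange sensor sleeve, a tube 38 mm across, 45 mm tall, standing on the base plate beyond the +y end of the tray; origin under its centre
- screwdriver: bystander: loose screwdriver with red handle lying on the table at the robot's left
- sensor: bystander: loose steel motion sensor, 112 x 30 x 30 mm, lying on the table at the robot's right

How it is judged:
On the way:
1. the four adapters lie spread in a single layer in the tray while the frame is still away from it (z of each of adapter_a, adapter_b, adapter_c, adapter_d in the frame of fixture below 0.032 m and angle between the z axis of each of adapter_a, adapter_b, adapter_c, adapter_d and the z axis of fixture, either way round below 0.15 rad and x of adapter_a in the frame of fixture between -0.065 and 0.065 m and y of adapter_a in the frame of fixture between -0.095 and 0.095 m and x of adapter_b in the frame of fixture between -0.065 and 0.065 m and y of adapter_b in the frame of fixture between -0.095 and 0.095 m and x of adapter_c in the frame of fixture between -0.065 and 0.065 m and y of adapter_c in the frame of fixture between -0.095 and 0.095 m and x of adapter_d in the frame of fixture between -0.065 and 0.065 m and y of adapter_d in the frame of fixture between -0.095 and 0.095 m and horizontal distance between adapter_a and adapter_b above 0.033 m and horizontal distance between each of adapter_a, adapter_b and adapter_c above 0.033 m and horizontal distance between each of adapter_a, adapter_b, adapter_c and adapter_d above 0.033 m and y of carriage in the frame of notch below -0.15 m), for 0.2 s.
At the end, for the whole second after the job is handed in: all four adapters lie flat (within 0.15 rad) on the tray floor at rest, at least 5 mm apart (centres more than 33 mm apart) and inside the tray; the carriage stands still within 3 mm of the notch and the fingers grip its upright (more than 3 N, grasp point within 15 mm of the grip's axis) (z of each of adapter_a, adapter_b, adapter_c, adapter_d in the frame of fixture below 0.032 m and angle between the z axis of each of adapter_a, adapter_b, adapter_c, adapter_d and the z axis of fixture, either way round below 0.15 rad and x of adapter_a in the frame of fixture between -0.065 and 0.065 m and y of adapter_a in the frame of fixture between -0.095 and 0.095 m and x of adapter_b in the frame of fixture between -0.065 and 0.065 m and y of adapter_b in the frame of fixture between -0.095 and 0.095 m and x of adapter_c in the frame of fixture between -0.065 and 0.065 m and y of adapter_c in the frame of fixture between -0.095 and 0.095 m and x of adapter_d in the frame of fixture between -0.065 and 0.065 m and y of adapter_d in the frame of fixture between -0.095 and 0.095 m and horizontal distance between adapter_a and adapter_b above 0.033 m and horizontal distance between each of adapter_a, adapter_b and adapter_c above 0.033 m and horizontal distance between each of adapter_a, adapter_b, adapter_c and adapter_d above 0.033 m and y of carriage in the frame of notch between -0.003 and 0.003 m and linear speed of carriage below 0.005 m/s and contact force between the fingers and carriage above 3 N and horizontal distance between the grasp point and grip below 0.015 m and linear speed of each of adapter_a, adapter_b, adapter_c, adapter_d below 0.02 m/s); the arm keeps its last pose, push and grip.
It fails at once if the carriage runs more than 15 mm past the notch (y of carriage in the frame of notch above 0.015 m).
It fails at once if a bystander is moved by more than 20 mm (distance of any of tacho_head, sleeve, screwdriver, sensor from where it was at the start of the episode above 0.02 m).
It also fails if it takes over 72 s, if anything falls off the work surface, if the arm or the gripper's body presses on something with over 40 N, if the wrist force passes 120 N, or if a joint passes its speed limit or range.

## Working session

There is one attempt and no reset: what is moved stays moved. The work goes in short steps, Python scripts to look and compute and a tool call to move; the robot and the scene stay as the last step left them, time stands still between calls to the robot, and variables do not carry over. Pictures are saved under pics/ and viewed, on a budget of 10 in all, crops included, one or two more only if the job needs it, and the job is handed in when it is done.

Besides the shell and the picture viewer there is one more tool, called after "Call:" as name(argument=value, ...) on one line, values as JSON. move_arm: Moves the arm, as the interface text tells. Its arguments: {"type":"object","properties":{"delta_pos":{"type":"array"},"rotation":{"type":"array"},"hand":{"type":"array"}},"required":["delta_pos","rotation","hand"]}

```bash
mkdir -p pics; cat > h.py <<'E'
import numpy as np, cv2
from rig import r, optics, job, look_for, outline_of, mark_of
from scipy.spatial.transform import Rotation as Ro
def ray(cam,row,col):
    c=optics.calibration(cam); p=np.array([(col-c["cx"])/c["fx"],(row-c["cy"])/c["fy"]])
    u=p.copy()
    for _ in range(20): u=p/(1+c["k1"]*(u@u))
    R=np.array(c["R"]);t=np.array(c["t"])
    return -R.T@t, R.T@np.array([u[0],u[1],1])
def at(cam,row,col,z):
    o,d=ray(cam,row,col); return o+d*(z-o[2])/d[2]
def proj(cam,X):
    c=optics.calibration(cam); q=np.array(c["R"])@np.array(X)+np.array(c["t"]); u=q[:2]/q[2]; u=u*(1+c["k1"]*(u@u))
    return np.array([c["fy"]*u[1]+c["cy"],c["fx"]*u[0]+c["cx"]])
def snap(cam,name,box=None,s=1):
    im=optics.camera(cam)
    o=im[:,:,::-1]
    if box: o=o[box[1]:box[3],box[0]:box[2]]
    if s!=1:o=cv2.resize(o,None,fx=s,fy=s,interpolation=cv2.INTER_CUBIC)
    cv2.imwrite(f"pics/{name}.png",o); return im
E
python3 - <<'E'
from h import *
snap("top","top0");snap("scene","scene0")
for c in("top","scene"):
    k=optics.calibration(c);print(c,k["fx"],-np.array(k["R"]).T@k["t"])
Z=dict(tray=.015,notch=.032,grip=.08,frame=.044,carriage=.032,index_block=0,sleeve=0,fixture=0,adapter_a=.026,tacho_head=0)
for n,z in Z.items():
    for cam in("top","scene"):
        for m in mark_of(cam,n)[:4]:
            print(n,cam,np.round(m["location"],1),round(m["conf"],2),np.round(at(cam,*m["location"],z),4))
print(r.read_state()["ee_pos"],r.read_state()["eef_rot"],r.read_state()["t"])
E
```

```text
top 607.8189366571307 [0.41445684 0.00212673 1.55486654]
scene 527.4653309133404 [ 1.48086597 -0.1958982   1.00565309]
tray top [253.7 297.8] 0.83 [0.4944 0.0731 0.015 ]
notch top [193.8 291. ] 0.87 [0.6455 0.0862 0.032 ]
notch scene [296.6 366.5] 0.72 [0.6352 0.0915 0.032 ]
grip top [205.9 392.5] 0.61 [ 0.6022 -0.1638  0.08  ]
grip scene [291.  266.2] 0.65 [ 0.6097 -0.1522  0.08  ]
frame top [252.1 296.4] 0.67 [0.4969 0.0752 0.044 ]
carriage top [209.4 388.1] 0.62 [ 0.5997 -0.1578  0.032 ]
carriage top [271.7 514. ] 0.38 [ 0.4341 -0.4741  0.032 ]
carriage scene [304.  264.1] 0.91 [ 0.6066 -0.1605  0.032 ]
carriage scene [257.2 503.5] 0.18 [0.5744 0.4886 0.032 ]
index_block top [201.3 290. ] 0.82 [0.6309 0.091  0.    ]
index_block scene [300.9 365.8] 0.82 [0.6212 0.0953 0.    ]
sleeve top [205.2 391.3] 0.68 [ 0.6143 -0.1698  0.    ]
sleeve top [270.5 232. ] 0.62 [0.4561 0.2441 0.    ]
sleeve scene [241.5 400.2] 0.69 [0.4224 0.2519 0.    ]
sleeve scene [215.3 431.6] 0.51 [0.3282 0.3823 0.    ]
fixture top [255. 294.] 0.95 [0.4921 0.0836 0.    ]
fixture scene [271.7 348.3] 0.93 [0.51   0.0771 0.    ]
adapter_a top [261.  306.7] 0.6 [0.4748 0.0506 0.026 ]
adapter_a top [256.9 298.2] 0.55 [0.4857 0.0718 0.026 ]
adapter_a top [263.7 294. ] 0.49 [0.4688 0.0828 0.026 ]
adapter_a top [252.2 294.3] 0.38 [0.4978 0.0814 0.026 ]
adapter_a scene [256.6 340.6] 0.6 [0.4748 0.0636 0.026 ]
adapter_a scene [261.7 349.9] 0.58 [0.4993 0.0834 0.026 ]
adapter_a scene [251.2 346.8] 0.41 [0.4574 0.0852 0.026 ]
tacho_head top [231.9 131.8] 0.75 [0.5629 0.5072 0.    ]
tacho_head scene [257.4 504.1] 0.62 [0.5457 0.5123 0.    ]
[ 0.28844506 -0.58250416  0.23132816] [3.05062096e-06 9.73698981e-01 2.27838309e-01 1.15652019e-05] 1.1
```

```bash
python3 - <<'E'
import cv2
a=cv2.imread("pics/top0.png");b=cv2.imread("pics/scene0.png")
cv2.imwrite("pics/v1.png",cv2.resize(a[130:350,190:450],None,fx=2.7,fy=2.7,interpolation=cv2.INTER_CUBIC))
cv2.imwrite("pics/v2.png",cv2.resize(b[170:370,210:470],None,fx=2.7,fy=2.7,interpolation=cv2.INTER_CUBIC))
E
```

```text
(no output)
```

View pics/v1.png

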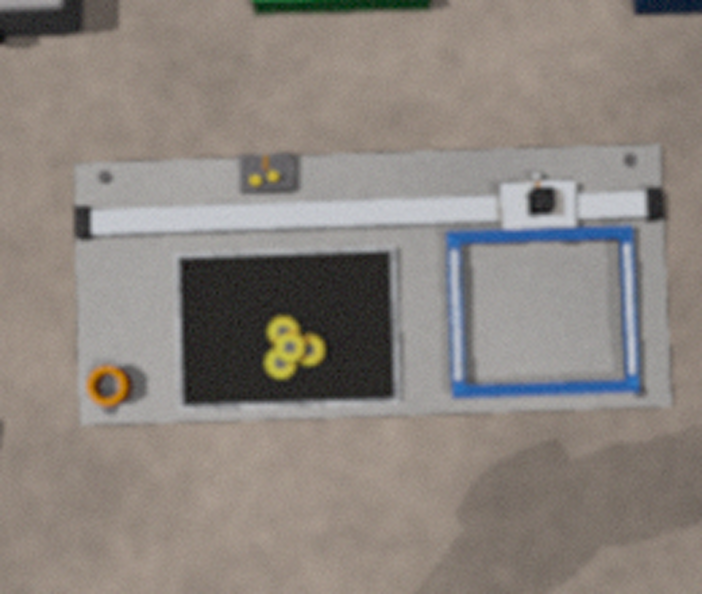

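View pics/v2.png

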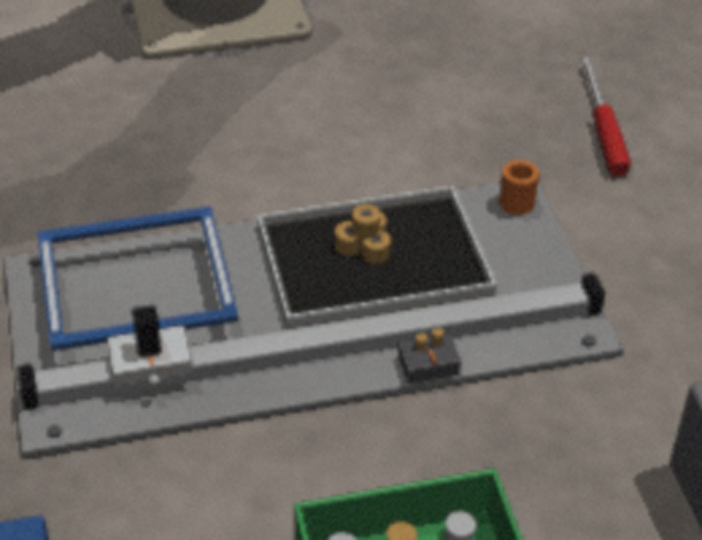

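```bash
cat >> h.py <<'E'
def fit(F,W):
    F=np.array(F);W=np.array(W);A=F-F.mean(0);B=W-W.mean(0)
    th=np.arctan2((A[:,0]*B[:,1]-A[:,1]*B[:,0]).sum(),(A*B).sum())
    R=np.array([[np.cos(th),-np.sin(th)],[np.sin(th),np.cos(th)]])
    return th,R,W.mean(0)-R@F.mean(0)
E
python3 - <<'E'
from h import *
v=lambda x,y,z,c="top":at(c,(y/2.7+130 if c=="top" else y/2.7+170),x/2.7+(190 if c=="top" else 210),z)[:2]
W=[v(77,163,.012),v(662,145,.012),v(671,405,.012),v(82,424,.012)]
F=[[.165,.2],[.165,-.36],[-.085,-.36],[-.085,.2]]
th,R,o=fit(F,W);print(th,o,np.round((R@np.array(F).T).T+o-W,4).tolist())
W2=[v(22,452,.012,"scene"),v(622,350,.012,"scene")]
print("scene corners in fixture",[np.round(R.T@(w-o),4) for w in W2])
f=lambda n,x,y,z,c="top":print(n,np.round(v(x,y,z,c),4),np.round(R.T@(v(x,y,z,c)-o),4))
f("A",283,332,.037);f("B",281,362,.037);f("C",312,349,.037);f("top",290,346,.059)
f("notch",265,162,.032);f("notch",432,354,.032,"scene");f("grip top",543,200,.097);f("grip",147,313,.097,"scene");f("pins",273,176,.046);f("pins",255,180,.046)
f("sA",347,234,.037,"scene");f("sB",376,241,.037,"scene");f("stop",367,213,.059,"scene");f("sleeve",108,385,.045)
for x,y in((180,258),(390,252),(394,398),(185,403)): f("t",x,y,.015)
np.savez("fx.npz",th=th,R=R,o=o)
E
```

```text
0.005749430757056049 [0.49994645 0.07478937] [[0.001, 0.0016], [0.0011, -0.0006], [-0.0015, -0.0025], [-0.0005, 0.0014]]
scene corners in fixture [array([ 0.1682, -0.3547]), array([0.1677, 0.2008])]
A [0.4953 0.0795] [-0.0047  0.0048]
B [0.4675 0.082 ] [-0.0324  0.0074]
C [0.4788 0.053 ] [-0.0212 -0.0216]
top [0.4811 0.0723] [-0.0188 -0.0024]
notch [0.6554 0.0933] [0.1555 0.0176]
notch [0.6514 0.0959] [0.1516 0.0203]
grip top [ 0.6046 -0.1587] [ 0.1033 -0.2341]
grip [ 0.6085 -0.1549] [ 0.1073 -0.2303]
pins [0.6398 0.0853] [0.14   0.0097]
pins [0.6366 0.102 ] [0.1368 0.0265]
sA [0.4852 0.0552] [-0.0149 -0.0195]
sB [0.5009 0.0808] [0.001  0.0061]
stop [0.4826 0.0756] [-0.0173  0.0009]
sleeve [0.4498 0.2422] [-0.0492  0.1677]
t [0.5688 0.1766] [0.0695 0.1014]
t [ 0.5694 -0.0218] [ 0.0689 -0.097 ]
t [ 0.4319 -0.0221] [-0.0686 -0.0964]
t [0.4319 0.1744] [-0.0675  0.1   ]
```

```bash
cat >> h.py <<'E'
def d(x,y,z,yaw):
    """yaw deg: world angle of tool y; prints shift/rot in tool axes from now"""
    s=r.read_state();q=s["eef_rot"];R0=Ro.from_quat([q[1],q[2],q[3],q[0]])
    a=np.radians(yaw);ty=np.array([np.cos(a),np.sin(a),0]);tz=np.array([0,0,-1.]);R1=Ro.from_matrix(np.c_[np.cross(ty,tz),ty,tz])
    print("t",round(s["t"],2),"q",np.round(s["qpos"],2),"f",np.round(s["wrist_force"],1),"w",round(s["width"],3),"pos",np.round(s["ee_pos"],4))
    print("shift",np.round(R0.inv().apply(np.array([x,y,z])-s["ee_pos"]),4),"rot",np.round((R0.inv()*R1).as_rotvec(),3))
E
python3 -c "
from h import *
d(.482,.074,.12,0)"
```

```text
t 1.1 q [ 1.05  0.63  0.04  1.52 -0.03  1.   -0.02] f [ 0.1 -0.2 -0.1] w 1.002 pos [ 0.2884 -0.5825  0.2313]
shift [ 0.4647 -0.5025  0.1113] rot [ 0.    -0.    -1.111]
```

Call:
move_arm(delta_pos=[[0.465,-0.5025,0.03],[0.465,-0.5025,0.03],[0.465,-0.5025,0.03],[0.465,-0.5025,0.03],[0.465,-0.5025,0.03]], rotation=[[0,0,-1.111],[0,0,-1.111],[0,0,-1.111],[0,0,-1.111],[0,0,-1.111]], hand=[0.05,0.05,0.05,0.05,0.05])

```text
t: 1.6
ee_pos: [0.3596, -0.3412, 0.2206]
eef_rot: [0.0, 0.821, 0.571, 0.0]
wrist_force: [1.5, 0.7, -0.2]
width: 0.589
```

```bash
python3 -c "
from h import *
d(.482,.074,.14,0)"
```

```text
t 1.6 q [ 0.83  0.43 -0.18  1.95  0.11  0.77  0.23] f [ 1.5  0.7 -0.2] w 0.589 pos [ 0.3596 -0.3412  0.2206]
shift [ 0.4319 -0.0296  0.0805] rot [ 0.001  0.    -0.355]
```

Call:
move_arm(delta_pos=[[0.42,-0.035,0.05],[0.42,-0.035,0.05],[0.42,-0.035,0.05],[0.42,-0.035,0.05],[0.42,-0.035,0.05]], rotation=[[0,0,-0.355],[0,0,-0.355],[0,0,-0.355],[0,0,-0.355],[0,0,-0.355]], hand=[0.05,0.05,0.05,0.05,0.05])

```text
t: 2.1
ee_pos: [0.4278, -0.1026, 0.191]
eef_rot: [0.0, 0.709, 0.705, 0.0]
wrist_force: [2.0, -0.5, -0.5]
width: 0.584
```

```bash
python3 -c "
from h import *
d(.482,.074,.12,0)"
```

```text
t 2.1 q [ 0.39  0.41 -0.29  2.12  0.19  0.64 -0.04] f [ 2.  -0.5 -0.5] w 0.584 pos [ 0.4278 -0.1026  0.191 ]
shift [0.177  0.053  0.0711] rot [ 0.001  0.    -0.007]
```

Call:
move_arm(delta_pos=[[0.177,0.053,0.071],[0.177,0.053,0.071],[0.177,0.053,0.071],[0.177,0.053,0.071],[0.177,0.053,0.071]], rotation=[[0,0,-0.007],[0,0,-0.007],[0,0,-0.007],[0,0,-0.007],[0,0,-0.007]], hand=[0.05,0.05,0.05,0.05,0.05])

```text
t: 2.6
ee_pos: [0.4824, 0.0807, 0.1186]
eef_rot: [-0.001, 0.703, 0.711, 0.002]
wrist_force: [-0.3, 0.1, -0.6]
width: 0.582
```

```bash
python3 -c "
from h import *
d(.482,.074,.042,0)
snap('scene','s1',(290,150,450,270),5)"
```

```text
t 2.6 q [-0.06  0.59 -0.23  2.06  0.25  0.52 -0.46] f [-0.3  0.1 -0.6] w 0.582 pos [0.4824 0.0807 0.1186]
shift [-0.0071 -0.0005  0.0765] rot [ 0.001 -0.005  0.012]
```

View pics/s1.png

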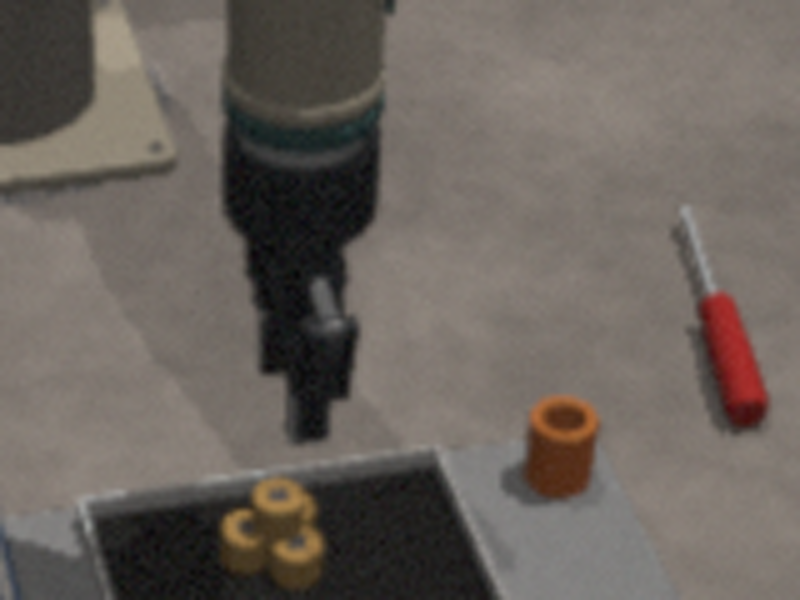

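Call:
move_arm(delta_pos=[[-0.007,0,0.04],[-0.007,0,0.06],[-0.007,0,0.077],[-0.007,0,0.077],[-0.007,0,0.077]], rotation=[[0,0,0.0],[0,0,0.0],[0,0,0.0],[0,0,0.0],[0,0,0.0]], hand=[0.05,0.05,0.05,0.05,0.0])

```text
t: 3.15
ee_pos: [0.4814, 0.0645, 0.0434]
eef_rot: [0.0, 0.707, 0.707, -0.0]
wrist_force: [-0.7, 0.2, 0.7]
width: 0.429
```

Call:
move_arm(delta_pos=[[0,0,0],[0,0,0],[0,0,0],[0,0,-0.02],[0,0,-0.045]], rotation=[[0,0,0.0],[0,0,0.0],[0,0,0.0],[0,0,0.0],[0,0,0.0]], hand=[0.0,0.0,0.0,0.0,0.0])

```text
t: 3.65
ee_pos: [0.4808, 0.0654, 0.0883]
eef_rot: [-0.0, 0.707, 0.708, -0.001]
wrist_force: [-0.5, 0.8, -0.8]
width: 0.281
```

```bash
python3 -c "
from h import *
d(.491,.14,.05,0)"
```

```text
t 3.65 q [-0.06  0.64 -0.2   2.09  0.28  0.44 -0.47] f [-0.5  0.8 -0.8] w 0.281 pos [0.4808 0.0654 0.0883]
shift [0.0746 0.0104 0.0383] rot [-0.001  0.     0.001]
```

```bash
python3 -c "
from h import *
snap('scene','s2',(300,190,400,265),8)
print(r.read_state()['width'])"
```

```text
0.28326172024964563
```

View pics/s2.png

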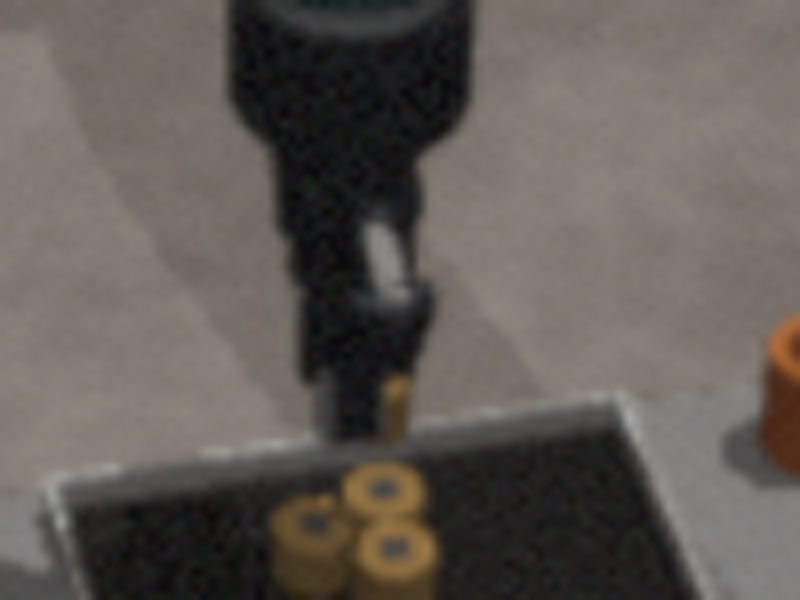

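Call:
move_arm(delta_pos=[[0.03,0.005,0.01],[0.064,0.01,0.04],[0.064,0.01,0.05],[0.064,0.01,0.05],[0.064,0.01,0.05]], rotation=[[0,0,0.0],[0,0,0.0],[0,0,0.0],[0,0,0.0],[0,0,0.0]], hand=[0.0,0.0,0.0,0.0,0.0])

```text
t: 4.2
ee_pos: [0.4911, 0.1284, 0.0382]
eef_rot: [0.0, 0.707, 0.707, -0.0]
wrist_force: [-0.2, -0.1, -0.2]
width: 0.283
```

Call:
move_arm(delta_pos=[[0,0,0.01],[0,0,0.0155],[0,0,0.0155],[0,0,0.0155],[0,0,0.0155]], rotation=[[0,0,0.0],[0,0,0.0],[0,0,0.0],[0,0,0.0],[0,0,0.0]], hand=[0.0,0.0,0.0,0.04,0.05])

```text
t: 4.7
ee_pos: [0.4913, 0.1292, 0.0224]
eef_rot: [0.0, 0.707, 0.707, 0.0]
wrist_force: [-0.4, 0.3, -0.7]
width: 0.583
```

Call:
move_arm(delta_pos=[[0,0,0],[0,0,-0.03],[0,0,-0.045],[-0.04,-0.005,-0.045],[-0.085,-0.009,-0.045]], rotation=[[0,0,0.0],[0,0,0.0],[0,0,0.0],[0,0,0.0],[0,0,0.0]], hand=[0.05,0.05,0.05,0.05,0.05])

```text
t: 5.2
ee_pos: [0.4831, 0.0456, 0.0682]
eef_rot: [0.0, 0.705, 0.709, 0.001]
wrist_force: [1.2, -0.8, -0.4]
width: 0.586
```

```bash
python3 -c "
from h import *
d(.482,.049,.06,0)
snap('scene','s3',(300,190,400,265),8)
for m in mark_of('scene','adapter_a')[:5]: print(np.round(m['location']),round(m['conf'],2),np.round(at('scene',*m['location'],.026),4))
"
```

```text
t 5.2 q [-0.02  0.67 -0.19  2.1   0.31  0.39 -0.45] f [ 1.2 -0.8 -0.4] w 0.586 pos [0.4831 0.0456 0.0682]
shift [ 0.0033 -0.0011  0.0082] rot [ 0.003 -0.001  0.006]
[258. 343.] 0.63 [0.4817 0.0678 0.026 ]
[256. 347.] 0.62 [0.4763 0.0802 0.026 ]
[258. 370.] 0.58 [0.4976 0.1404 0.026 ]
[259. 351.] 0.47 [0.4891 0.0895 0.026 ]
```

View pics/s3.png

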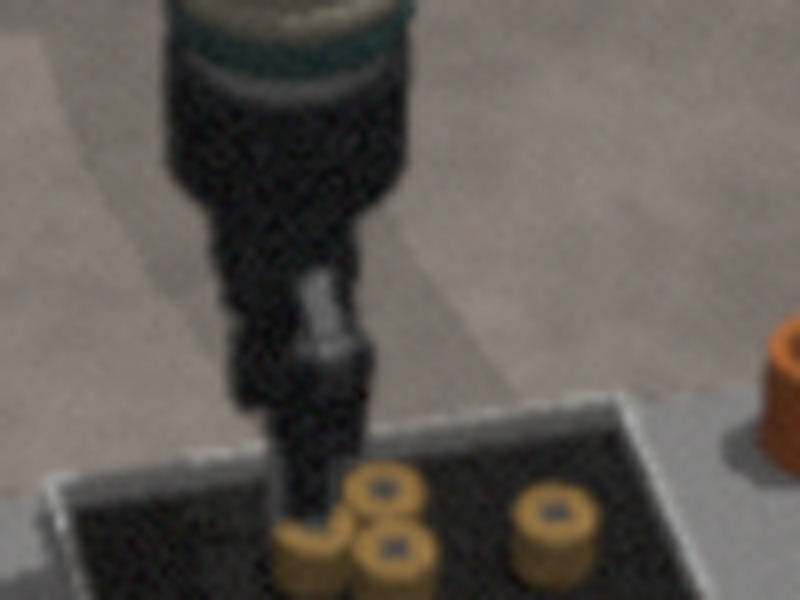

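Call:
move_arm(delta_pos=[[0.005,0,0.015],[0.005,0,0.035],[0.005,0,0.049],[0.005,0,0.049],[0.005,0,0.049]], rotation=[[0,0,0.0],[0,0,0.0],[0,0,0.0],[0,0,0.0],[0,0,0.0]], hand=[0.05,0.05,0.05,0.05,0.0])

```text
t: 5.8
ee_pos: [0.4823, 0.0498, 0.0185]
eef_rot: [-0.0, 0.707, 0.708, -0.0]
wrist_force: [-0.1, -0.0, -0.3]
width: 0.435
```

Call:
move_arm(delta_pos=[[0,0,0],[0,0,0],[0,0,0],[-0.01,0,-0.002],[-0.03,0,-0.003]], rotation=[[0,0,0.0],[0,0,0.0],[0,0,0.0],[0,0,0.0],[0,0,0.0]], hand=[0.0,0.0,0.0,0.0,0.0])

```text
t: 6.3
ee_pos: [0.4828, 0.0203, 0.0218]
eef_rot: [0.0, 0.706, 0.709, 0.001]
wrist_force: [0.3, -0.9, -1.4]
width: 0.292
```

Call:
move_arm(delta_pos=[[-0.003,0,0.0025],[-0.003,0,0.0025],[-0.003,0,0.0025],[-0.003,0,0.0025],[-0.003,0,-0.03]], rotation=[[0,0,0.0],[0,0,0.0],[0,0,0.0],[0,0,0.0],[0,0,0.0]], hand=[0.0,0.04,0.05,0.05,0.05])

```text
t: 6.8
ee_pos: [0.4799, 0.0172, 0.049]
eef_rot: [-0.002, 0.706, 0.708, -0.003]
wrist_force: [-0.2, -0.6, 0.3]
width: 0.586
```

Call:
move_arm(delta_pos=[[0,0,-0.03],[0.06,0.022,-0.04],[0.06,0.022,-0.04],[0.06,0.022,-0.04],[0.06,0.022,-0.04]], rotation=[[0,0,0.0],[0,0,1.57],[0,0,1.57],[0,0,1.57],[0,0,1.57]], hand=[0.05,0.05,0.05,0.05,0.05])

```text
t: 7.3
ee_pos: [0.5044, 0.0782, 0.0916]
eef_rot: [-0.0, 0.885, 0.465, 0.0]
wrist_force: [-1.3, -1.0, 0.7]
width: 0.586
```

```bash
python3 -c "
from h import *
d(.502,.08,.09,-90)
snap('top','s4',(230,210,340,290),7)
"
```

```text
t 7.3 q [-0.17  0.65 -0.06  2.03  0.08  0.47 -0.89] f [-1.3 -1.   0.7] w 0.586 pos [0.5044 0.0782 0.0916]
shift [ 0.0001 -0.003   0.0016] rot [-0.001 -0.001  0.968]
```

View pics/s4.png

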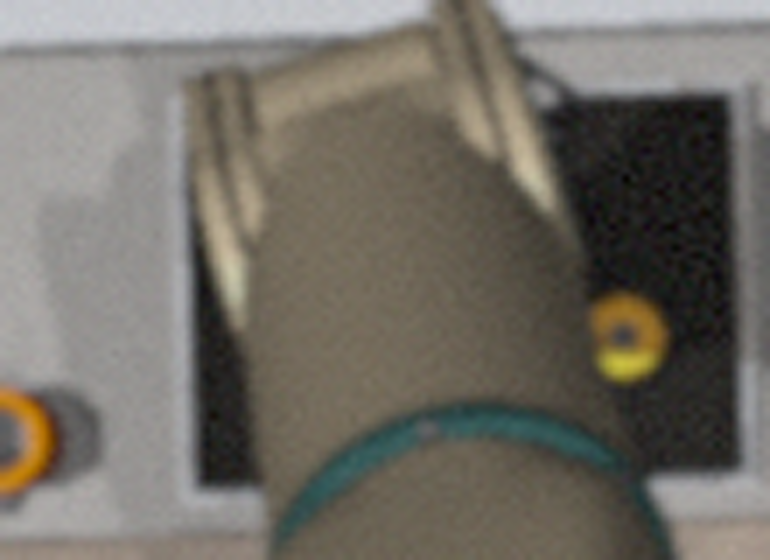

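Call:
move_arm(delta_pos=[[0,-0.003,0],[0,-0.003,0],[0,-0.003,0],[0,-0.003,0],[0,-0.003,0]], rotation=[[0,0,0.97],[0,0,0.97],[0,0,0.97],[0,0,0.97],[0,0,0.97]], hand=[0.05,0.05,0.05,0.05,0.05])

```text
t: 7.85
ee_pos: [0.5016, 0.0788, 0.0913]
eef_rot: [-0.0, 0.994, 0.109, -0.0]
wrist_force: [0.3, 0.3, 0.6]
width: 0.592
```

Call:
move_arm(delta_pos=[[0,0,0],[0,0,0],[0,0,0],[0,0,0],[0,0,0]], rotation=[[0,0,0.2],[0,0,0.2],[0,0,0.2],[0,0,0.2],[0,0,0.2]], hand=[0.05,0.05,0.05,0.05,0.05])

```text
t: 8.35
ee_pos: [0.5017, 0.0784, 0.0914]
eef_rot: [-0.0, 1.0, 0.012, -0.0]
wrist_force: [-0.0, -0.6, 0.1]
width: 0.584
```

```bash
python3 -c "
from h import *
d(.503,.08,.0185,-90)
for c,rw,cl in (('scene',258.2,349.6),('scene',250.9,347.9),('scene',253.9,369.2)): print(at(c,rw,cl,.037))
snap('scene','s5',(300,190,400,265),8)
"
```

```text
t 8.35 q [-0.34  0.65  0.19  2.04 -0.25  0.47 -1.51] f [-0.  -0.6  0.1] w 0.584 pos [0.5017 0.0784 0.0914]
shift [ 0.0013 -0.0016  0.0729] rot [-0.     0.     0.024]
[0.49712507 0.08272716 0.037     ]
[0.46833423 0.08521331 0.037     ]
[0.49182691 0.13832974 0.037     ]
```

View pics/s5.png

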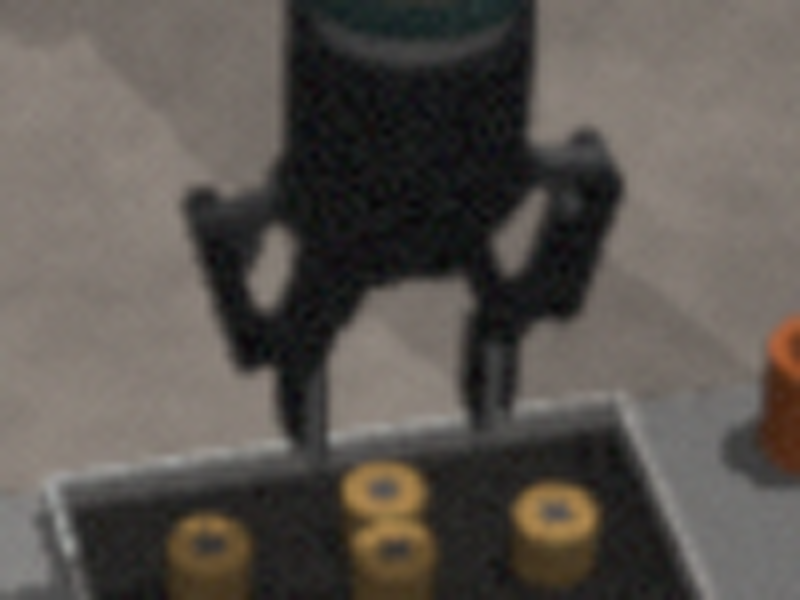

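Call:
move_arm(delta_pos=[[0.001,-0.002,0.03],[0.001,-0.002,0.055],[0.001,-0.002,0.073],[0.001,-0.002,0.073],[0.001,-0.002,0.073]], rotation=[[0,0,0.024],[0,0,0.024],[0,0,0.024],[0,0,0.024],[0,0,0.024]], hand=[0.046,0.046,0.046,0.046,0.0])

```text
t: 8.9
ee_pos: [0.5028, 0.08, 0.0185]
eef_rot: [-0.0, 1.0, -0.001, -0.0]
wrist_force: [0.2, -0.6, 0.1]
width: 0.386
```

Call:
move_arm(delta_pos=[[0,0,0],[0,0,0],[0,0,0],[0.01,0,-0.002],[0.03,0,-0.003]], rotation=[[0,0,0.0],[0,0,0.0],[0,0,0.0],[0,0,0.0],[0,0,0.0]], hand=[0.0,0.0,0.0,0.0,0.0])

```text
t: 9.4
ee_pos: [0.5322, 0.0803, 0.0218]
eef_rot: [-0.0, 1.0, -0.001, -0.001]
wrist_force: [1.0, 0.3, -1.0]
width: 0.288
```

Call:
move_arm(delta_pos=[[0,0,0.0],[0,0,0.0025],[0,0,0.0025],[0,0,0.0025],[0,0,-0.02]], rotation=[[0,0,0.0],[0,0,0.0],[0,0,0.0],[0,0,0.0],[0,0,0.0]], hand=[0.0,0.0,0.04,0.046,0.046])

```text
t: 9.9
ee_pos: [0.5299, 0.0799, 0.0394]
eef_rot: [0.0, 1.0, -0.001, -0.003]
wrist_force: [-0.1, -0.3, 0.5]
width: 0.54
```

Call:
move_arm(delta_pos=[[0,0,-0.04],[0,0,-0.09],[0.02,0.05,-0.12],[0.04,0.1,-0.12],[0.06,0.15,-0.12]], rotation=[[0,0,0.0],[0,0,0.0],[0,0,0.0],[0,0,0.0],[0,0,0.0]], hand=[0.05,0.05,0.05,0.05,0.05])

```text
t: 10.4
ee_pos: [0.5865, -0.0538, 0.1627]
eef_rot: [-0.0, 1.0, 0.0, 0.001]
wrist_force: [0.1, -0.2, 0.3]
width: 0.587
```

```bash
python3 -c "
from h import *
d(.606,-.157,.13,-90)
snap('scene','s6',(200,210,420,340),3.6)
"
```

```text
t 10.4 q [-0.11  0.63  0.24  1.77 -0.2   0.76 -1.34] f [ 0.1 -0.2  0.3] w 0.587 pos [ 0.5865 -0.0538  0.1627]
shift [0.0194 0.1033 0.0327] rot [-0.    -0.002  0.   ]
```

View pics/s6.png

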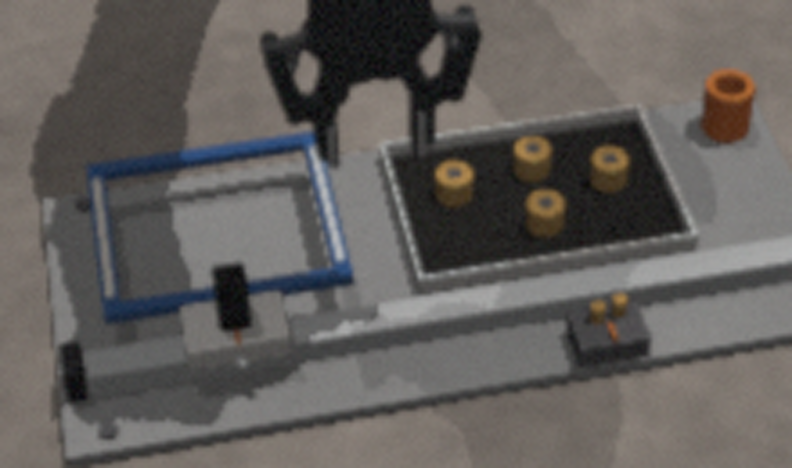

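Call:
move_arm(delta_pos=[[0.0195,0.05,0.01],[0.0195,0.1,0.02],[0.0195,0.1033,0.033],[0.0195,0.1033,0.033],[0.0195,0.1033,0.033]], rotation=[[0,0,0.0],[0,0,0.0],[0,0,0.0],[0,0,0.0],[0,0,0.0]], hand=[0.06,0.06,0.06,0.06,0.06])

```text
t: 10.95
ee_pos: [0.6043, -0.1545, 0.1275]
eef_rot: [-0.001, 1.0, -0.001, -0.001]
wrist_force: [0.2, 0.7, -0.8]
width: 0.702
```

```bash
python3 -c "
from h import *
f=np.load('fx.npz')
d(.607,-.157,.062,-90)
P=[at('scene',y/3.6+210,x/3.6+200,.037)[:2] for x,y in((454,173),(532,146),(610,155),(545,203))]
print([np.round(f['R'].T@(p-f['o']),4) for p in P])
print(at('scene',267/3.6+210,229/3.6+200,.097),at('scene',323/3.6+210,609/3.6+200,.032))
snap('scene','s7',(200,190,360,310),5)
"
```

```text
t 10.95 q [ 0.08  0.72  0.21  1.69 -0.21  0.75 -1.18] f [ 0.2  0.7 -0.8] w 0.702 pos [ 0.6043 -0.1545  0.1275]
shift [0.0028 0.0026 0.0655] rot [-0.002  0.002 -0.001]
[array([-0.0167, -0.0531]), array([-0.033 ,  0.0106]), array([-0.0108,  0.0651]), array([0.0284, 0.0048])]
[ 0.60240753 -0.15615366  0.097     ] [0.64657218 0.0951546  0.032     ]
```

View pics/s7.png

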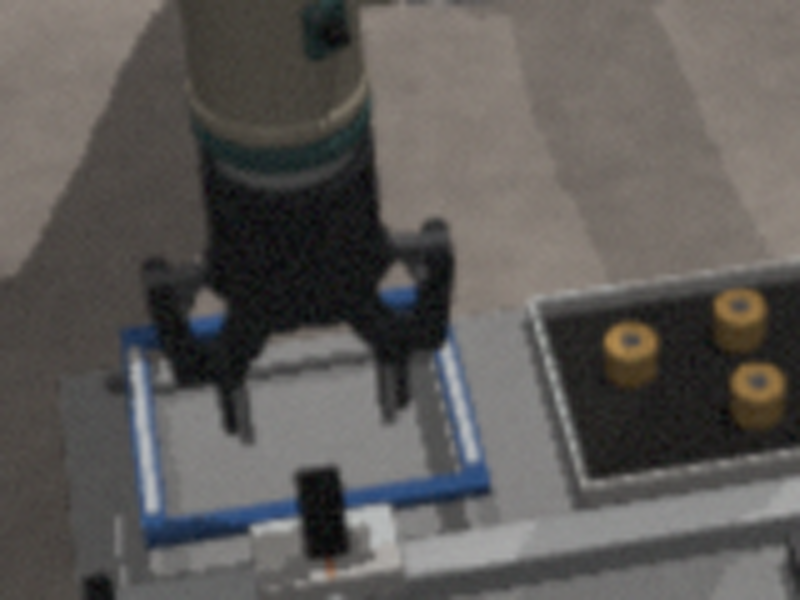

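Call:
move_arm(delta_pos=[[0.001,0.002,0.03],[0.001,0.002,0.05],[0.001,0.002,0.065],[0.001,0.002,0.065],[0.001,0.002,0.065]], rotation=[[0,0,0.0],[0,0,0.0],[0,0,0.0],[0,0,0.0],[0,0,0.0]], hand=[0.06,0.06,0.06,0.06,0.06])

```text
t: 11.5
ee_pos: [0.6066, -0.1576, 0.0636]
eef_rot: [-0.0, 1.0, -0.0, 0.0]
wrist_force: [0.3, 0.3, 0.5]
width: 0.702
```

Call:
move_arm(delta_pos=[[0,0,0],[0,0,0],[0,0,0],[0,0,0],[0,0,0]], rotation=[[0,0,0.0],[0,0,0.0],[0,0,0.0],[0,0,0.0],[0,0,0.0]], hand=[0.0,0.0,0.0,0.0,0.0])

```text
t: 12.0
ee_pos: [0.6067, -0.1585, 0.0643]
eef_rot: [0.0, 1.0, -0.001, 0.001]
wrist_force: [-0.4, 1.1, 6.7]
width: 0.247
```

```bash
python3 -c "
from h import *
d(.605,.05,.062,-90)
snap('scene','s8',(230,240,330,315),8)"
```

```text
t 12.0 q [ 0.1   0.81  0.18  1.72 -0.23  0.63 -1.16] f [-0.4  1.1  6.7] w 0.247 pos [ 0.6067 -0.1585  0.0643]
shift [-0.002  -0.2085  0.0022] rot [ 0.    -0.002 -0.001]
```

View pics/s8.png

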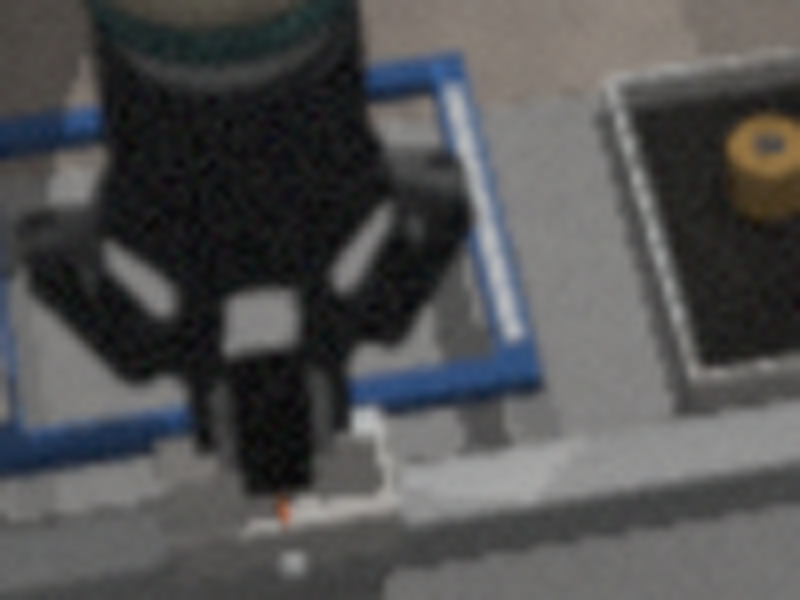

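Call:
move_arm(delta_pos=[[0,-0.01,0],[0,-0.03,0],[0,-0.055,0],[0,-0.08,0],[-0.0005,-0.1,0]], rotation=[[0,0,0.0],[0,0,0.0],[0,0,0.0],[0,0,0.0],[0,0,0.0]], hand=[0.0,0.0,0.0,0.0,0.0])

```text
t: 12.55
ee_pos: [0.606, -0.0573, 0.0642]
eef_rot: [0.0, 1.0, -0.001, 0.001]
wrist_force: [-1.3, -1.9, 7.3]
width: 0.247
```

Call:
move_arm(delta_pos=[[0,-0.025,0],[0,-0.05,0],[0,-0.075,0],[0,-0.095,0],[-0.0005,-0.105,0]], rotation=[[0,0,0.0],[0,0,0.0],[0,0,0.0],[0,0,0.0],[0,0,0.0]], hand=[0.0,0.0,0.0,0.0,0.0])

```text
t: 13.05
ee_pos: [0.6052, 0.0494, 0.0642]
eef_rot: [-0.001, 1.0, 0.0, 0.0]
wrist_force: [-1.5, -1.0, 8.8]
width: 0.249
```

Call:
move_arm(delta_pos=[[0,0,0],[0,-0.005,0],[0,-0.01,0],[0,-0.015,0],[0,-0.015,0]], rotation=[[0,0,0.0],[0,0,0.0],[0,0,0.0],[0,0,0.0],[0,0,0.0]], hand=[0.0,0.0,0.0,0.0,0.0])

```text
t: 13.55
ee_pos: [0.6051, 0.063, 0.0642]
eef_rot: [-0.001, 1.0, -0.0, -0.0]
wrist_force: [-2.4, 0.7, 9.5]
width: 0.251
```

```bash
python3 -c "
from h import *
d(.605,.0945,.064,-90)
snap('scene','s9',(320,240,420,315),8)"
```

```text
t 13.55 q [-0.29  0.8   0.22  1.77 -0.29  0.6  -1.46] f [-2.4  0.7  9.5] w 0.251 pos [0.6051 0.063  0.0642]
shift [-0.0001 -0.0315  0.0003] rot [-0.001  0.    -0.001]
```

View pics/s9.png

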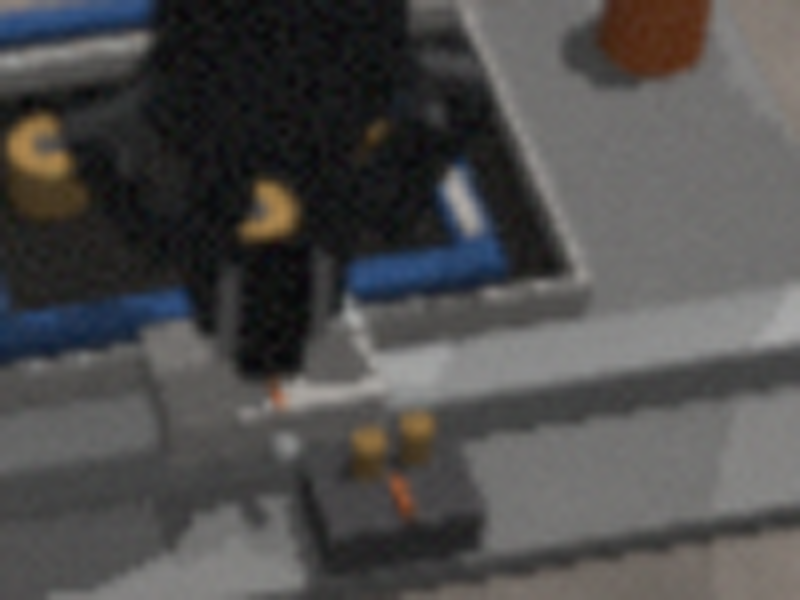

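Call:
move_arm(delta_pos=[[0,-0.004,0],[0,-0.009,0],[0,-0.012,0],[0,-0.014,0],[0,-0.014,0]], rotation=[[0,0,0.0],[0,0,0.0],[0,0,0.0],[0,0,0.0],[0,0,0.0]], hand=[0.0,0.0,0.0,0.0,0.0])

```text
t: 14.1
ee_pos: [0.605, 0.0763, 0.0642]
eef_rot: [-0.0, 1.0, -0.001, -0.0]
wrist_force: [-4.3, -0.4, 9.9]
width: 0.248
```

Call:
move_arm(delta_pos=[[0,-0.001,0],[0,-0.002,0],[0,-0.003,0],[0,-0.004,0],[0,-0.004,0]], rotation=[[0,0,0.0],[0,0,0.0],[0,0,0.0],[0,0,0.0],[0,0,0.0]], hand=[0.0,0.0,0.0,0.0,0.0])

```text
t: 14.6
ee_pos: [0.605, 0.0799, 0.0642]
eef_rot: [-0.0, 1.0, -0.001, -0.0]
wrist_force: [-2.9, -2.0, 10.6]
width: 0.247
```

Call:
move_arm(delta_pos=[[0,-0.001,0],[0,-0.002,0],[0,-0.003,0],[0,-0.003,0],[0,-0.003,0]], rotation=[[0,0,0.0],[0,0,0.0],[0,0,0.0],[0,0,0.0],[0,0,0.0]], hand=[0.0,0.0,0.0,0.0,0.0])

```text
t: 15.1
ee_pos: [0.605, 0.0817, 0.0642]
eef_rot: [0.001, 1.0, -0.001, -0.0]
wrist_force: [-3.6, -3.7, 10.4]
width: 0.249
```

Call:
move_arm(delta_pos=[[0,-0.001,0],[0,-0.002,0],[0,-0.002,0],[0,-0.002,0]], rotation=[[0,0,0.0],[0,0,0.0],[0,0,0.0],[0,0,0.0]], hand=[0.0,0.0,0.0,0.0])

```text
t: 15.5
ee_pos: [0.6049, 0.0829, 0.0642]
eef_rot: [0.001, 1.0, -0.001, -0.0]
wrist_force: [-3.5, -4.6, 9.7]
width: 0.245
```

Call:
move_arm(delta_pos=[[0,-0.001,0],[0,-0.002,0],[0,-0.002,0],[0,-0.002,0]], rotation=[[0,0,0.0],[0,0,0.0],[0,0,0.0],[0,0,0.0]], hand=[0.0,0.0,0.0,0.0])

```text
t: 15.9
ee_pos: [0.6049, 0.086, 0.0642]
eef_rot: [0.0, 1.0, -0.001, -0.0]
wrist_force: [-4.4, -1.5, 10.6]
width: 0.249
```

Call:
move_arm(delta_pos=[[0,-0.001,0],[0,-0.002,0],[0,-0.003,0],[0,-0.003,0]], rotation=[[0,0,0.0],[0,0,0.0],[0,0,0.0],[0,0,0.0]], hand=[0.0,0.0,0.0,0.0])

```text
t: 16.3
ee_pos: [0.6049, 0.0907, 0.0642]
eef_rot: [-0.001, 1.0, -0.0, -0.0]
wrist_force: [-3.3, 1.6, 10.4]
width: 0.249
```

Call:
move_arm(delta_pos=[[0,-0.001,0],[0,-0.002,0],[0,-0.002,0],[0,-0.002,0]], rotation=[[0,0,0.0],[0,0,0.0],[0,0,0.0],[0,0,0.0]], hand=[0.0,0.0,0.0,0.0])

```text
t: 16.7
ee_pos: [0.6049, 0.0933, 0.0642]
eef_rot: [-0.001, 1.0, -0.0, -0.0]
wrist_force: [-4.5, 2.1, 11.2]
width: 0.249
```

Call:
move_arm(delta_pos=[[0,-0.0005,0],[0,-0.001,0],[0,-0.001,0],[0,-0.001,0]], rotation=[[0,0,0.0],[0,0,0.0],[0,0,0.0],[0,0,0.0]], hand=[0.0,0.0,0.0,0.0])

```text
t: 17.1
ee_pos: [0.6049, 0.0936, 0.0642]
eef_rot: [-0.0, 1.0, -0.0, -0.0]
wrist_force: [-4.0, 0.1, 10.0]
width: 0.249
```

Call:
move_arm(delta_pos=[[0,-0.0005,0],[0,-0.001,0],[0,-0.001,0],[0,-0.001,0]], rotation=[[0,0,0.0],[0,0,0.0],[0,0,0.0],[0,0,0.0]], hand=[0.0,0.0,0.0,0.0])

```text
t: 17.5
ee_pos: [0.6049, 0.0939, 0.0642]
eef_rot: [-0.0, 1.0, -0.001, -0.0]
wrist_force: [-3.6, -0.5, 9.9]
width: 0.251
```

```bash
python3 -c "
from h import *
optics.camera('scene');f=np.load('fx.npz')
for n,z in (('carriage',.032),('notch',.032),('grip',.08),('adapter_a',.026)):
    for m in mark_of('scene',n)[:4]: print(n,round(m['conf'],2),np.round(f['R'].T@(at('scene',*m['location'],z)[:2]-f['o']),4))
s=r.read_state();print(s['t'],s['ee_pos'],s['wrist_force'],np.abs(s['joint_velocities']).max())
snap('scene','s10',(320,240,420,315),8)"
```

```text
carriage 0.72 [0.0967 0.0218]
notch 0.81 [0.1419 0.0148]
notch 0.48 [0.105  0.0221]
grip 0.76 [0.106  0.0251]
adapter_a 0.51 [0.0217 0.0034]
adapter_a 0.48 [-0.0179 -0.0523]
adapter_a 0.44 [-0.0341  0.1686]
17.75 [0.60485426 0.09392283 0.06421888] [-3.93487515 -0.50860127 10.21960779] 0.0018153872213420913
```

View pics/s10.png

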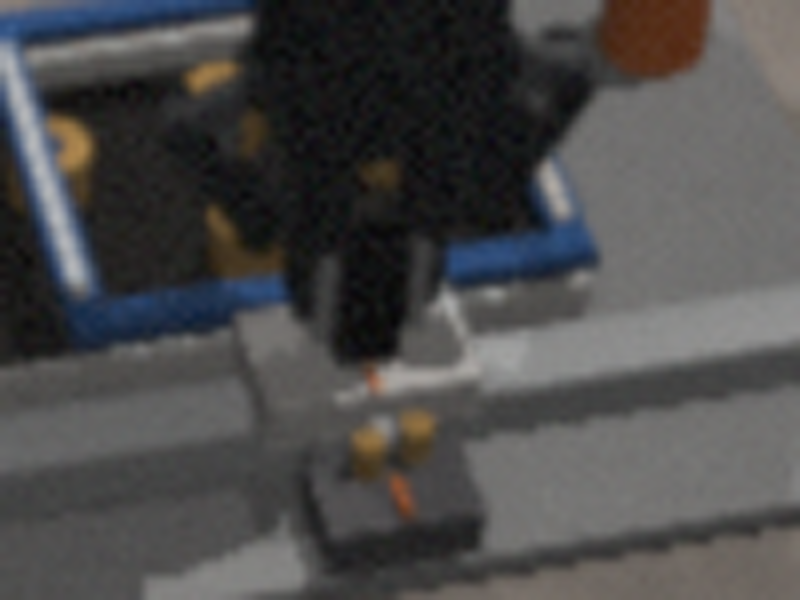

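The picture shows the ball at about (385, 428), between the two pins at (368, 450) and (415, 430). The carriage's orange line at (373, 380) is in line with the notch bar at (400, 495), and the adapters stand apart under the frame. I'm handing in.

```bash
python3 -c "
from h import *
print(job.finish_job(), r.read_state()['t'])"
```

```text
the job is handed in; nothing more can be done
the job is handed in; nothing more can be done
```

The four adapters are spread in the tray, and the frame is in the notch with the gripper still closed on its post. I handed the job in at about 17.8 s of the 72 s; no verdict was reported.

- **Adapters:** I lifted the top one off and pulled two of the others away from the cluster. Before the frame moved, the camera put all four upright and inside the tray at (-17, -53), (-33, 11), (-11, 65) and (28, 5) mm in the fixture frame. The nearest pair is about 59 mm apart.
- **Frame:** As I pushed the carriage along, I felt the first pin (about 4.6 N), then the pull-in. After that, 1 mm commands moved it only 0.3 mm, which fits being held between the pins. The last picture shows the ball between the two pins, with about 0.5 N left along the rail. The arm was still.
- **Checks that disagreed or were missing:**
  - The image detectors put the carriage and notch 7 mm apart along the rail on their best matches, so I relied on the feel and the picture.
  - With the gripper in the way, the last picture only partly showed the adapters under the frame. The detector confirmed just two of them there; its third hit was the sleeve.
  - About 10 N upward and 4 N sideways remained on the wrist from the grip.
- **Bystanders:** The arm stayed clear of them, but I did not measure their positions again at the end.
- **Picture budget:** I viewed 12 pictures, two over the budget of 10.

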